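# Set the straightedge against the two setting-out pins

### The arm

A 6-joint arm with a two-finger parallel gripper is mounted at the origin on the work surface. World frame = base frame: x ahead of the robot, y to its left, z up, the work surface at z = 0. Lengths are in m, angles in rad, forces in N, time in s.
With the tool pointing down it reaches from about 0.375 to 0.9 m from the base axis. Payload 3.1 kg.
Tool frame: the origin (TCP) lies on the centre line of the jaws, within the pads' length; the fingertips stand 8 mm ahead of it and the grasp point (between the pads) lies 11 mm behind it; z points along the fingers, y is the line along which they close (so a half turn about z gives the same grasp; the last joint's range is limited). The gripper opens to 85 mm and grips with 20 to 120 N. Pads are 22 mm wide; open, the fingers measure 114 mm over their backs; the gripper's body (76 mm by 85 mm) begins 54 mm behind the grasp point. The pads swing forward as they close: fully open they stand 13 mm farther back than shut.
Start: joints at [0.986, 0.527, 1.433, -0, 1.181, -0.178], TCP at [0.247, 0.574, 0.239] pointing down, gripper open.
Joint ranges: [-3.08, 3.08], [-0.75, 2.2], [0.22, 2.44], [-1.43, 4.57], [0, 2.65], [-2.85, 2.85]. Speed limits (rad/s): [2.79, 2.79, 3.14, 3.14, 3.14, 3.14].

### API

Orientations are given as a unit quaternion [x, y, z, w].
In Python, from station import * gives the robot as it stands.
- The arm moves only by the tool play_rows, never from a script. Its argument "rows" is a list of rows, each a list of 3 entries, a list of its own where there are three numbers: the turn, a rotation vector about the tool's x, y, z in degrees, then the shift along the tool's x, y, z in mm, then the closure, from 0 (fully open) to 1 (shut). In form: [[[ax, ay, az], [dx, dy, dz], jaw], ...]. A call has 1 to 12 rows; each row shifts and turns the commanded pose from where the row before left it, along the tool's axes as they then stand; what a row does not reach is not made up. A row lasts 1/12 s, in which the tool goes at most 41.7 mm and 7.16 degrees, less where a joint would pass 70% of its speed; a pose out of reach is approached as far as the arm can. A call with a gripper value outside its range is refused whole. The fingers move at their own pace and stop on an object; "grip_force" is the grip in N (left out, the last holds). Time passes only in rows, so rows that do not move let the fingers close. It gives the time, the measured TCP pose, the force, the opening and the grip force at its end, in the units of the state.
- sense(): the state, without advancing time (a new reading comes with each control period).
- snapshot(name): name is "side" or "top"; returns (picture, depth): 384x512x3 uint8, red, green, blue; 384x512 float32, m along the optical axis (not along the pixel's ray), 0 where there is no reading.
- get_calibration(name): a dict with "vfov" (degrees; the focal length in pixels is half the picture's height over the tangent of half this angle, whatever the lens; pixels are square), "cx", "cy" (the principal point, pixels), "xyz" and "attitude" of the camera in the world. Camera axes: x right, y down, z forward; pixel columns grow to the right and rows downward; lengths in m; the calibration is good to about 2 mm. A picture is of the moment at which its call begins. get_calibration takes no time and is no camera call.
- sign_off(): hands the job in; it is judged then, once.
The state is a dict: "t": time; "q": joint angles; "qd": joint speeds; "tau": joint torques, N m; "tcp_pos": TCP position; "tool_rot": TCP orientation; "force": force on the tool from outside, world axes, zero at the start; "ft_torque": the same for the moment, N m; "finger_gap": opening from 0.0 (shut) to 1.0 (fully open); "gripper_force": force on a finger pad.
Only numpy, scipy, OpenCV 4.12 (cv2) and the standard library are available. Lean on these libraries where they do the work, as an engineer would, in place of code of your own. Each camera call takes 0.05 s, during which the arm holds its last target. There are 200 camera calls.

### The job

The two steel pins standing on the tiled island mark the line for a new edge trim. Slide the aluminium straightedge over the tiles, flat and without lifting it off them, until one of its long edges touches both pins at once, with both pins well inside its length, then let go and leave it lying there against both pins. Leave the pot, bowl and pepper pot where they are.

Things in the scene. Friction and masses are not known exactly. Their poses are not given: they have to be found in the camera images.
- straightedge: Loose flat aluminium bar, 320 x 40 x 12 mm, about 0.45 kg, lying on the tiles, black caps adding 5 mm at each end, a black grip rib on the middle of its top. Origin: centre of its underside. y runs along the bar, x across it (long edges at x = +20 and -20 mm), z up. It starts between robot and pins, +x edge towards the pins, at some angle to their line. It slides with a few newtons of friction.
- grip_mid (a point): Centre of the straightedge's black plastic grip rib, 30 mm above the bar's underside and midway along the bar. The rib is 100 mm long (along the bar), 22 mm wide and 36 mm high; its top is 48 mm above the tiles. Axes as the straightedge's.
- pin_a: Fixed upright round dark steel pin, 18 mm in diameter, 36 mm high, the right-hand one seen from the robot. Origin: centre of its foot, at tile height. The pins stand 170 to 210 mm apart and are rigid.
- pin_b: The other pin, same size, the left-hand one seen from the robot. Origin: centre of its foot, at tile height.
- pot: Bystander: closed cast aluminium pot with a lid, 206 mm in diameter, 140 mm high, two side handles 268 mm over all along its x. Origin: centre of its underside.
- bowl: Bystander: green plastic bowl, 170 mm across, 65 mm high. Origin: centre of its underside.
- pepper_pot: Bystander: white ceramic pepper pot, 54 mm in diameter, 96 mm high. Origin: centre of its underside.

How it is judged:
By the outcome, as a careful person would: the job done as asked, in the order asked, and still so for the second after the job is handed in, with the robot touching nothing.
It also fails if it takes over 48 s, if anything falls off the work surface, if the arm or the gripper's body presses on something with over 40 N, if the wrist force passes 120 N, or if a joint passes its speed limit or range.

## Working session

There is one attempt and no reset: what is moved stays moved. The work goes in short steps, Python scripts to look and compute and a tool call to move; the robot and the scene stay as the last step left them, time stands still between calls to the robot, and variables do not carry over. Pictures are saved under pics/ and viewed, at most 10 in all, crops included, and the job is handed in when it is done.

Besides the shell and the picture viewer there is one more tool, called after "Call:" in YAML: its name, and indented under it one key for each argument. play_rows: Moves the arm, as the interface text tells. Its arguments: {"type":"object","properties":{"rows":{"type":"array","items":{"type":"array"}},"grip_force":{"type":"number"}},"required":["rows"]}

```bash
mkdir -p pics; ls
python3 - <<'E'
from station import *
import cv2,numpy as np
for n in("top","side"):
    p,d=snapshot(n); print(n,get_calibration(n)); cv2.imwrite(f"pics/{n}0.png",p[...,::-1]); np.savez(f"{n}0.npz",p=p,d=d)
s=sense(); print(s)
E
```

```text
pics
top {'vfov': 54.13259553899687, 'cx': 253.8959108033272, 'cy': 197.17714291283374, 'xyz': array([0.3706475 , 0.01521887, 1.24670677]), 'attitude': array([ 0.7085075 , -0.7025922 ,  0.05419673, -0.03800034])}
side {'vfov': 46.16239384346348, 'cx': 257.6196786198665, 'cy': 195.14818283767025, 'xyz': array([ 0.25065368, -0.85706583,  0.96250995]), 'attitude': array([ 0.90650696, -0.16922432,  0.06150532, -0.38187085])}
{'t': 0.1, 'q': array([ 9.85493329e-01,  5.28413457e-01,  1.43373907e+00, -1.51656666e-05,
        1.18136823e+00, -1.78492065e-01]), 'qd': array([ 0.00051787, -0.00343475, -0.00036212,  0.00080073, -0.00063394,
        0.00114598]), 'tau': array([-3.81988648e-04, -4.43305707e+01, -1.78586841e+01, -2.54175047e-04,
        3.85040927e-03,  1.22005915e-05]), 'tcp_pos': array([0.24693606, 0.57349456, 0.23841787]), 'tool_rot': array([ 2.02002836e-01,  9.79384462e-01, -8.97216737e-04, -3.52778685e-04]), 'force': array([ 0.06823981, -0.00084817,  0.42714488]), 'ft_torque': array([-0.03816734, -0.03103633,  0.0285915 ]), 'gripper_force': 0.0, 'finger_gap': 0.9979410927145878}
```

View pics/top0.png

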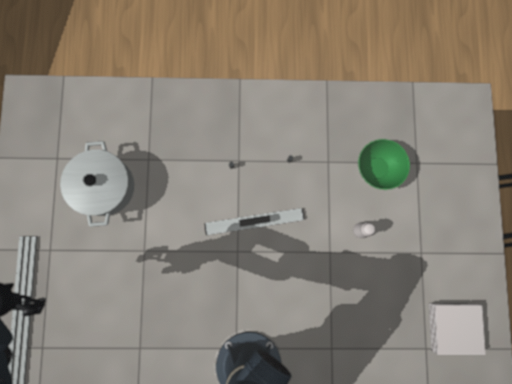

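View pics/side0.png

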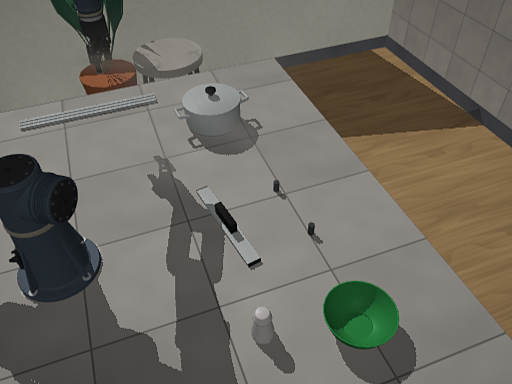

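The top view shows the pins at about (233,164) and (292,158), and the bar from (206,228) to (304,214) with its rib near (255,221). In the side view the pins are at (277,186) and (311,229), and the rib at (227,217). Next I'll measure them.

```bash
cat > h.py <<'E'
import numpy as np,cv2
from scipy.spatial.transform import Rotation as R
from station import *
def cam(n):
    c=get_calibration(n); f=192/np.tan(np.radians(c['vfov']/2)); return f,c['cx'],c['cy'],np.array(c['xyz']),R.from_quat(c['attitude']).as_matrix()
def ray(n,uv,z):
    f,cx,cy,o,M=cam(n); uv=np.atleast_2d(uv).astype(float)
    d=np.c_[(uv[:,0]-cx)/f,(uv[:,1]-cy)/f,np.ones(len(uv))]@M.T
    return o+d*((z-o[2])/d[:,2])[:,None]
def pts(n,uv,dep):
    f,cx,cy,o,M=cam(n); uv=np.atleast_2d(uv).astype(float)
    return o+(np.c_[(uv[:,0]-cx)/f,(uv[:,1]-cy)/f,np.ones(len(uv))]*dep[:,None])@M.T
E
python3 - <<'E'
from h import *
def comps(n,mask,box,mina=8):
    x0,y0,x1,y1=box; m=np.zeros_like(mask); m[y0:y1,x0:x1]=mask[y0:y1,x0:x1]
    k,l,s,c=cv2.connectedComponentsWithStats(m.astype(np.uint8))
    return [(np.argwhere(l==i)[:,::-1]) for i in range(1,k) if s[i,4]>=mina]
for n in("top","side"):
    z=np.load(n+"0.npz"); p=z['p'];d=z['d']
    vv,uu=np.mgrid[0:384,0:512]; P=pts(n,np.c_[uu.ravel(),vv.ravel()],d.ravel()).reshape(384,512,3)
    reg=(P[...,0]>.3)&(P[...,0]<.75)&(abs(P[...,1])<.22)
    print(n,"tile z",np.median(P[reg][:,2]))
    H=reg&(P[...,2]>.007+np.median(P[reg][:,2]))
    for c in comps(n,H,(0,0,512,384)):
        q=P[c[:,1],c[:,0]]; print(n,len(c),c.min(0),c.max(0),q.min(0).round(3),q.max(0).round(3),q.mean(0).round(4))
    dark=p.max(2)<60
    for c in comps(n,dark&reg,(0,0,512,384),5):
        print(' dark',len(c),c.min(0),c.max(0),c.mean(0).round(1),P[c[:,1],c[:,0]].mean(0).round(3))
E
```

```text
top tile z -0.000820803189752306
top 35 [287 155] [292 162] [ 0.654 -0.138  0.008] [ 0.672 -0.121  0.037] [ 0.6604 -0.1293  0.029 ]
top 33 [228 162] [233 168] [0.629 0.057 0.01 ] [0.647 0.074 0.039] [0.6371 0.0648 0.0317]
top 1196 [204 209] [303 234] [ 0.371 -0.176  0.006] [0.495 0.151 1.247] [ 0.4518 -0.0118  0.0245]
 dark 127 [241 217] [268 225] [254.3 220.6] [ 0.452 -0.013  0.056]
side tile z 0.0003612377078854867
side 59 [273 180] [278 191] [0.631 0.053 0.008] [0.647 0.073 0.041] [0.6381 0.0603 0.0266]
side 1290 [196 186] [260 265] [ 0.41  -0.18   0.007] [0.499 0.15  0.053] [ 0.4547 -0.0341  0.0197]
side 68 [308 223] [314 234] [ 0.655 -0.142  0.008] [ 0.673 -0.125  0.04 ] [ 0.6624 -0.135   0.0271]
 dark 48 [274 181] [278 191] [276.  186.3] [0.639 0.058 0.023]
 dark 7 [178 194] [180 200] [179. 197.] [ 0.356  0.147 -0.   ]
 dark 37 [181 202] [191 231] [186.3 216.9] [0.356 0.057 0.001]
 dark 332 [214 202] [236 233] [225.5 217.2] [ 0.453 -0.022  0.041]
 dark 66 [308 223] [314 235] [310.7 229. ] [ 0.662 -0.136  0.023]
 dark 52 [201 256] [214 292] [207.4 275.1] [ 0.356 -0.162  0.   ]
 dark 45 [248 259] [260 266] [253.9 262.5] [ 0.48  -0.175  0.009]
```

```bash
cat >> h.py <<'E'
def bar(n,p):
    "bright bar top by colour -> minAreaRect of hull incl. rib -> yaw, centre on z=.012"
    pass
def toolplan(target,yaw):
    """shift in tool axes and turn so that tool y is along bar x (yaw), modulo half turn"""
    s=sense(); T=R.from_quat(s['tool_rot']).as_matrix()
    y=T[:,1]; cur=np.arctan2(y[1],y[0]); dw=(yaw-cur+np.pi/2)%np.pi-np.pi/2
    print('tcp',s['tcp_pos'].round(4),'t',s['t'],'F',s['force'].round(1),'gap',round(s['finger_gap'],3),'q6',s['q'][5].round(2))
    print('tool z',T[:,2].round(4),'tool y yaw',np.degrees(cur).round(2),'turn about tool z (deg)',np.degrees(-dw).round(2))
    d=np.array(target)-s['tcp_pos']; print('shift now-axes mm',(T.T@d*1e3).round(1))
    T2=R.from_euler('z',dw).as_matrix()@T; print('shift after-turn mm',(T2.T@d*1e3).round(1))
E
python3 - <<'E'
from h import *
for n in("top","side"):
    z=np.load(n+"0.npz"); p=z['p'];d=z['d']
    vv,uu=np.mgrid[0:384,0:512]; P=pts(n,np.c_[uu.ravel(),vv.ravel()],d.ravel()).reshape(384,512,3)
    m=(P[...,0]>.38)&(P[...,0]<.53)&(abs(P[...,1]+.01)<.22)&(P[...,2]>.007)&(P[...,2]<.018)
    q=P[m][:,:2].astype(np.float32); r=cv2.minAreaRect(q); v=cv2.fitLine(q,cv2.DIST_L2,0,.01,.01).ravel()
    print(n,r,v,np.degrees(np.arctan2(v[1],v[0])))
    m=(P[...,0]>.38)&(P[...,0]<.53)&(abs(P[...,1]+.01)<.22)&(P[...,2]>.042)&(P[...,2]<.06)
    print('rib',cv2.minAreaRect(P[m][:,:2].astype(np.float32)))
    # colour: bright bar
    mm=(p.min(2)>150)
    uv=np.argwhere(mm)[:,::-1]; w=ray(n,uv,.012); k=(w[:,0]>.38)&(w[:,0]<.53)&(abs(w[:,1]+.01)<.2)
    q=w[k][:,:2].astype(np.float32); print('colour',len(q),cv2.minAreaRect(q)) if len(q) else None
A=np.array([.6625,-.131]);B=np.array([.638,.0655]); a=B-A; print(np.degrees(np.arctan2(a[1],a[0])),(A+B)/2)
E
```

```text
top ((0.4517595171928406, -0.028040066361427307), (0.38688012957572937, 0.10518097877502441), 86.360595703125) [ 0.15785441 -0.9874624   0.4525106  -0.01260989] -80.91762
rib ((0.45287275314331055, -0.012287210673093796), (0.022037116810679436, 0.09819186478853226), 9.096089363098145)
colour 1339 ((0.49228543043136597, -0.020142778754234314), (0.11768455058336258, 0.3520491421222687), 9.896796226501465)
side ((0.4541604220867157, -0.013242438435554504), (0.041577503085136414, 0.3338278532028198), 9.42158317565918) [ 0.16944402 -0.9855398   0.45556745 -0.0388724 ] -80.2445
rib ((0.4538021981716156, -0.015544019639492035), (0.02289413847029209, 0.10195553302764893), 9.026386260986328)
colour 583 ((0.4553859829902649, -0.01355026662349701), (0.03986453637480736, 0.3172110915184021), 9.251556396484375)
97.10707216548813 [ 0.65025 -0.03275]
```

```bash
python3 -c "
from h import *
toolplan([.4535,-.013,.14],np.radians(9.1))"
```

```text
tcp [0.2469 0.5735 0.2384] t 0.1 F [ 0.1 -0.   0.4] gap 0.998 q6 -0.18
tool z [-0.0011 -0.0016 -1.    ] tool y yaw 66.69 turn about tool z (deg) 57.59
shift now-axes mm [-421.8 -456.7   99.1]
shift after-turn mm [-611.8  111.4   98. ]
```

Call:
play_rows:
  rows:
    - [[0,0,0],[-15,-16,0],0]
    - [[0,0,0],[-26,-28,0],0]
    - [[0,0,0],[-26,-28,0],0]
    - [[0,0,0],[-26,-28,0],0]
    - [[0,0,0],[-26,-28,0],0]
    - [[0,0,0],[-26,-28,0],0]
    - [[0,0,0],[-26,-28,0],0]
    - [[0,0,0],[-26,-28,0],0]
    - [[0,0,0],[-26,-28,0],0]
    - [[0,0,0],[-26,-28,0],0]
    - [[0,0,0],[-26,-28,0],0]
    - [[0,0,0],[-26,-28,0],0]

```text
t: 1.1
tcp_pos: [0.3955, 0.1556, 0.2393]
tool_rot: [0.202, 0.979, -0.0, -0.0]
force: [0.3, 0.2, -1.1]
finger_gap: 1.001
gripper_force: 0.0
```

Call:
play_rows:
  rows:
    - [[0,0,0],[-26,-28,0],0]
    - [[0,0,0],[-26,-28,0],0]
    - [[0,0,0],[-26,-28,0],0]
    - [[0,0,0],[-26,-28,10],0]
    - [[0,0,6.4],[0,0,10],0]
    - [[0,0,6.4],[0,0,10],0]
    - [[0,0,6.4],[0,0,10],0]
    - [[0,0,6.4],[0,0,10],0]
    - [[0,0,6.4],[0,0,10],0]
    - [[0,0,6.4],[0,0,10],0]
    - [[0,0,6.4],[0,0,10],0]
    - [[0,0,6.4],[0,0,10],0]

```text
t: 2.1
tcp_pos: [0.4465, 0.0133, 0.1487]
tool_rot: [0.608, 0.794, -0.0, -0.0]
force: [0.4, 0.5, -0.4]
finger_gap: 1.002
gripper_force: 0.0
```

Call:
play_rows:
  rows:
    - [[0,0,6.4],[0,0,0],0]
    - [[0,0,0],[0,0,0],0]
    - [[0,0,0],[0,0,0],0]

```text
t: 2.35
tcp_pos: [0.4466, 0.0133, 0.1491]
tool_rot: [0.648, 0.762, -0.0, -0.0]
force: [-0.5, 0.5, -0.2]
finger_gap: 0.998
gripper_force: 0.0
```

```bash
python3 -c "
from h import *
toolplan([.4535,-.013,.09],np.radians(9.1))
p,d=snapshot('side'); cv2.imwrite('pics/s1.png',cv2.resize(p[130:300,150:350,::-1],None,fx=3,fy=3))"
```

```text
tcp [0.4466 0.0133 0.1491] t 2.35 F [-0.5  0.5 -0.2] gap 0.998 q6 -0.38
tool z [-5.e-04  1.e-04 -1.e+00] tool y yaw 9.26 turn about tool z (deg) 0.16
shift now-axes mm [-27.1   2.6  59.1]
shift after-turn mm [-27.1   2.7  59.1]
```

Call:
play_rows:
  rows:
    - [[0,0,0],[-27,3,9],0]
    - [[0,0,0],[0,0,30],0]
    - [[0,0,0],[0,0,30],0]
    - [[0,0,0],[0,0,20],0]
    - [[0,0,0],[0,0,16],0]
    - [[0,0,0],[0,0,8],0]
    - [[0,0,0],[0,0,8],0]
    - [[0,0,0],[0,0,0],0]
    - [[0,0,0],[0,0,0],0]

```text
t: 3.15
tcp_pos: [0.4543, -0.0129, 0.0286]
tool_rot: [0.649, 0.761, 0.0, 0.0]
force: [-0.1, -0.2, 0.3]
finger_gap: 1.004
gripper_force: 0.0
```

```bash
python3 -c "
from h import *
toolplan([.4535,-.013,.028],np.radians(9.1))
p,d=snapshot('side'); cv2.imwrite('pics/s1.png',cv2.resize(p[130:300,150:350,::-1],None,fx=3,fy=3))"
```

```text
tcp [ 0.4543 -0.0129  0.0286] t 3.15 F [-0.1 -0.2  0.3] gap 1.004 q6 -0.43
tool z [ 6.e-04 -2.e-04 -1.e+00] tool y yaw 9.13 turn about tool z (deg) 0.03
shift now-axes mm [ 0.  -0.8  0.6]
shift after-turn mm [ 0.  -0.8  0.6]
```

View pics/s1.png

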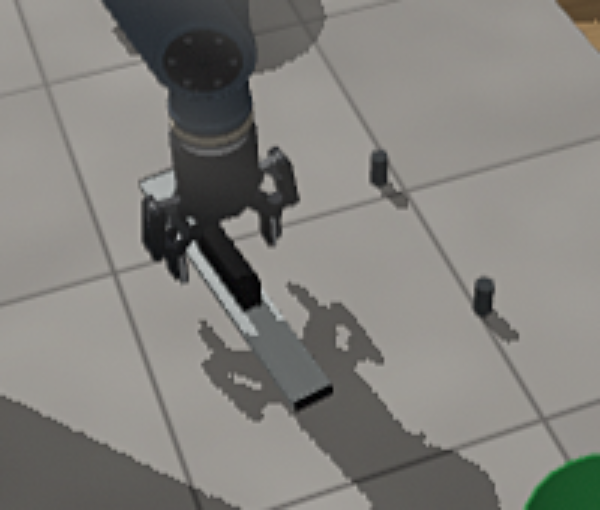

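The open fingers straddle the rib, which is at about (230,265) in the crop. The pins are at (378,165) and (484,297). Closing now.

Call:
play_rows:
  rows:
    - [[0,0,0],[0,0,0],0.4]
    - [[0,0,0],[0,0,0],0.6]
    - [[0,0,0],[0,0,0],0.8]
    - [[0,0,0],[0,0,0],1]
    - [[0,0,0],[0,0,0],1]
    - [[0,0,0],[0,0,0],1]
    - [[0,0,0],[0,0,0],1]
    - [[0,0,0],[0,0,0],1]
  grip_force: 30

```text
t: 3.87
tcp_pos: [0.4544, -0.013, 0.0287]
tool_rot: [0.649, 0.761, 0.0, 0.001]
force: [0.1, 1.1, 5.8]
finger_gap: 0.25
gripper_force: 33.6
```

```bash
python3 -c "
from h import *
toolplan([.6215-.0099,-.0363-.0012,.0286],np.radians(7.1))"
```

```text
tcp [ 0.4544 -0.013   0.0287] t 3.8667 F [0.1 1.1 5.8] gap 0.25 q6 -0.43
tool z [ 1.1e-03 -4.0e-04 -1.0e+00] tool y yaw 9.12 turn about tool z (deg) 2.02
shift now-axes mm [-49.2 151.4   0.2]
shift after-turn mm [-43.8 153.    0.2]
```

Call:
play_rows:
  rows:
    - [[0,0,2],[0,0,0],1]
    - [[0,0,0],[-2,7,0],1]
    - [[0,0,0],[-4,14,0],1]
    - [[0,0,0],[-4,14,0],1]
    - [[0,0,0],[-4,14,0],1]
    - [[0,0,0],[-4,14,0],1]
    - [[0,0,0],[-4,14,0],1]

```text
t: 4.45
tcp_pos: [0.5207, -0.0216, 0.0289]
tool_rot: [0.662, 0.75, -0.006, -0.012]
force: [-15.8, 3.2, 22.6]
finger_gap: 0.253
gripper_force: 36.0
```

Call:
play_rows:
  rows:
    - [[0,0,0],[0,0,0],1]
    - [[0,0,0],[0,0,0],1]

```text
t: 4.62
tcp_pos: [0.5325, -0.0249, 0.0285]
tool_rot: [0.662, 0.75, -0.0, -0.001]
force: [-0.7, 2.0, 6.4]
finger_gap: 0.249
gripper_force: 33.9
```

```bash
python3 -c "
from h import *
toolplan([.6215-.0099,-.0363-.0012,.0286],np.radians(7.1)); s=sense(); T=R.from_quat(s['tool_rot']).as_matrix(); print(T,s['ft_torque'])
p,d=snapshot('side'); cv2.imwrite('pics/s2.png',cv2.resize(p[130:300,150:350,::-1],None,fx=3,fy=3))"
```

```text
tcp [ 0.5325 -0.0249  0.0285] t 4.6167 F [-0.7  2.   6.4] gap 0.249 q6 -0.38
tool z [-1.e-03  5.e-04 -1.e+00] tool y yaw 7.11 turn about tool z (deg) 0.01
shift now-axes mm [-22.3  76.9  -0.2]
shift after-turn mm [-22.3  76.9  -0.2]
[[-1.23795768e-01  9.92307186e-01 -1.02787552e-03]
 [ 9.92307546e-01  1.23796290e-01  4.60685535e-04]
 [ 5.84388743e-04 -9.62937717e-04 -9.99999366e-01]] [0.48979191 0.10605149 0.2568125 ]
```

View pics/s2.png

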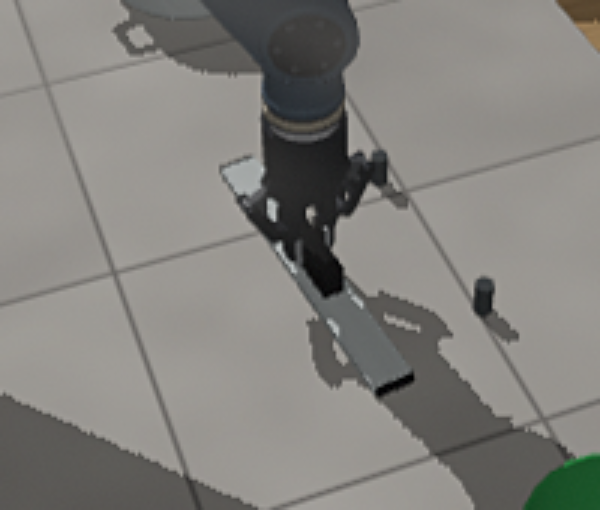

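The bar is gripped flat and moved as planned. The near cap is at (393,385) in the crop and the pins haven't moved. I'll continue more slowly to about 10 mm short.

Call:
play_rows:
  rows:
    - [[0,0,0],[-2,6,0],1]
    - [[0,0,0],[-2,8,0],1]
    - [[0,0,0],[-2,8,0],1]
    - [[0,0,0],[-2,8,0],1]
    - [[0,0,0],[-3,8,0],1]
    - [[0,0,0],[-3,8,0],1]
    - [[0,0,0],[-3,8,0],1]
    - [[0,0,0],[-3,8,0],1]
    - [[0,0,0],[-2,8,0],1]
    - [[0,0,0],[0,6,0],1]
    - [[0,0,0],[0,0,0],1]
    - [[0,0,0],[0,0,0],1]

```text
t: 5.67
tcp_pos: [0.6082, -0.0368, 0.0285]
tool_rot: [0.662, 0.75, -0.002, -0.003]
force: [-5.7, 1.2, 10.5]
finger_gap: 0.247
gripper_force: 34.6
```

```bash
python3 -c "
from h import *
toolplan([.6215,-.0363,.0286],np.radians(7.1))
for n,(a,b,c,d) in dict(side=(150,280,220,360),top=(135,225,190,340)).items():
  p,dd=snapshot(n); cv2.imwrite('pics/%s3.png'%n,cv2.resize(p[a:b,c:d,::-1],None,fx=5,fy=5,interpolation=cv2.INTER_CUBIC)); np.savez(n+'3.npz',p=p,d=dd)"
```

```text
tcp [ 0.6082 -0.0368  0.0285] t 5.6667 F [-5.7  1.2 10.5] gap 0.247 q6 -0.37
tool z [-0.0065  0.0017 -1.    ] tool y yaw 7.1 turn about tool z (deg) -0.0
shift now-axes mm [-1.1 13.3 -0.2]
shift after-turn mm [-1.1 13.3 -0.2]
```

View pics/side3.png

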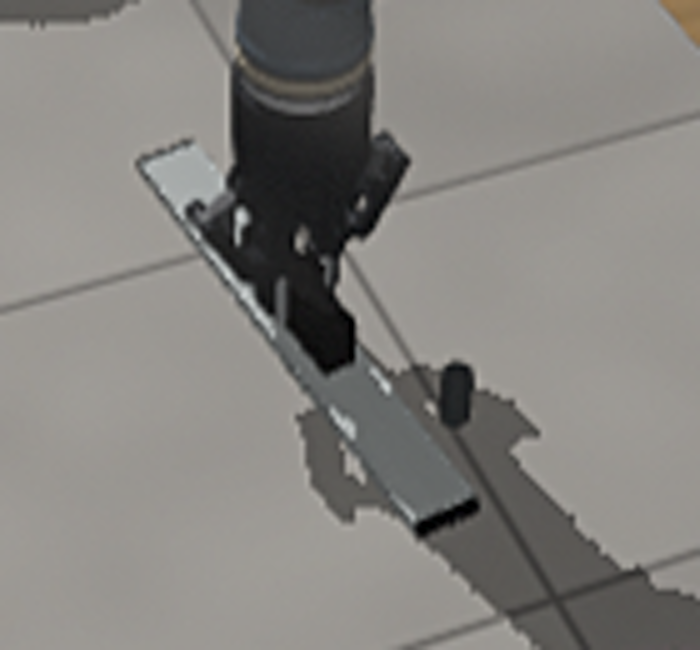

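View pics/top3.png

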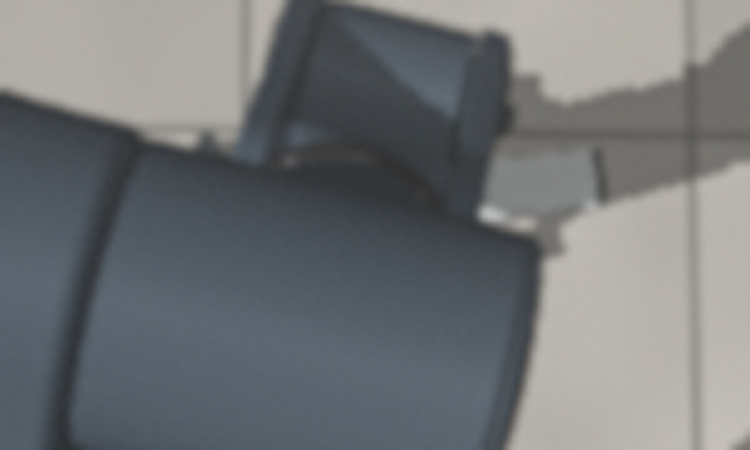

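pin_a, at (457,395) in the side crop, is about 10 mm ahead of the bar's edge. pin_b is hidden behind the gripper. I'll creep forward with the lightest grip and watch the force.

Call:
play_rows:
  rows:
    - [[0,0,0],[0,0,0],1]
    - [[0,0,0],[-0.5,2,0],1]
    - [[0,0,0],[-0.5,2,0],1]
    - [[0,0,0],[0,2,0],1]
    - [[0,0,0],[0,1,0],1]
    - [[0,0,0],[0,0,0],1]
    - [[0,0,0],[0,0,0],1]
  grip_force: 20

```text
t: 6.35
tcp_pos: [0.6117, -0.0367, 0.0287]
tool_rot: [0.662, 0.75, -0.004, -0.006]
force: [-12.0, 0.5, 16.7]
finger_gap: 0.253
gripper_force: 35.3
```

Call:
play_rows:
  rows:
    - [[0,0,0],[0,1,0],1]
    - [[0,0,0],[0,0,0],1]

```text
t: 6.52
tcp_pos: [0.6118, -0.0367, 0.0287]
tool_rot: [0.662, 0.75, -0.005, -0.007]
force: [-12.9, -0.7, 17.8]
finger_gap: 0.251
gripper_force: 35.5
```

Call:
play_rows:
  rows:
    - [[0,0,0],[0,1,0],1]
    - [[0,0,0],[0,0,0],1]

```text
t: 6.68
tcp_pos: [0.613, -0.0366, 0.0287]
tool_rot: [0.662, 0.75, -0.004, -0.007]
force: [-11.7, -0.1, 16.2]
finger_gap: 0.246
gripper_force: 35.3
```

```bash
python3 -c "
from h import *
toolplan([.6215,-.0363,.0286],np.radians(7.1)); print(sense()['ft_torque'])"
```

```text
tcp [ 0.613  -0.0366  0.0287] t 6.6833 F [-11.7  -0.1  16.2] gap 0.246 q6 -0.36
tool z [-0.0158  0.0023 -0.9999] tool y yaw 7.13 turn about tool z (deg) 0.03
shift now-axes mm [-0.7  8.5 -0.1]
shift after-turn mm [-0.7  8.5 -0.1]
[0.15603627 2.02952224 0.07487549]
```

Pushing while gripped builds tilt and down-force, so I'll relax, open slightly, and push with the rear fingertip low on the rib. That also lets the bar align itself against the pins.

Call:
play_rows:
  rows:
    - [[0,0,0],[0,-2,0],1]
    - [[0,0,0],[0,-2,0],1]
    - [[0,0,0],[0,-1,0],1]
    - [[0,0,0],[0,0,0],0.7]
    - [[0,0,0],[0,0,0],0.62]
    - [[0,0,0],[0,0,0],0.62]
    - [[0,0,0],[0,0,0],0.62]
    - [[0,0,0],[0,0,0],0.62]

```text
t: 7.35
tcp_pos: [0.6155, -0.0384, 0.028]
tool_rot: [0.662, 0.749, -0.0, 0.0]
force: [-0.2, 0.2, 0.3]
finger_gap: 0.381
gripper_force: 0.0
```

```bash
python3 -c "
from h import *
toolplan([.6215,-.0363,.0286],np.radians(7.1)); print(sense()['ft_torque'])"
```

```text
tcp [ 0.6155 -0.0384  0.028 ] t 7.35 F [-0.2  0.2  0.3] gap 0.381 q6 -0.37
tool z [ 1.e-04 -1.e-04 -1.e+00] tool y yaw 7.08 turn about tool z (deg) -0.02
shift now-axes mm [ 1.3  6.2 -0.6]
shift after-turn mm [ 1.3  6.2 -0.6]
[0.01973155 0.01249604 0.01562353]
```

Call:
play_rows:
  rows:
    - [[0,0,0],[0,0,3],0.62]
    - [[0,0,0],[0,0,2],0.62]
    - [[0,0,0],[0.5,1,0],0.62]
    - [[0,0,0],[0.5,1,0],0.62]
    - [[0,0,0],[0,1,0],0.62]
    - [[0,0,0],[0,1,0],0.62]
    - [[0,0,0],[0,1,0],0.62]
    - [[0,0,0],[0,0,0],0.62]
    - [[0,0,0],[0,0,0],0.62]

```text
t: 8.1
tcp_pos: [0.6192, -0.0364, 0.0232]
tool_rot: [0.662, 0.75, -0.0, -0.001]
force: [-3.6, 0.1, 1.3]
finger_gap: 0.377
gripper_force: 1.7
```

Call:
play_rows:
  rows:
    - [[0,0,0],[0,1,0],0.62]
    - [[0,0,0],[0,1,0],0.62]
    - [[0,0,0],[0,1,0],0.62]
    - [[0,0,0],[0,0,0],0.62]

```text
t: 8.43
tcp_pos: [0.6238, -0.036, 0.0232]
tool_rot: [0.662, 0.749, 0.0, 0.0]
force: [-2.0, -0.5, -0.6]
finger_gap: 0.377
gripper_force: 0.7
```

Call:
play_rows:
  rows:
    - [[0,0,0],[0,1,0],0.62]
    - [[0,0,0],[0,1,0],0.62]
    - [[0,0,0],[0,0,0],0.62]

```text
t: 8.68
tcp_pos: [0.6256, -0.0359, 0.0233]
tool_rot: [0.662, 0.749, 0.0, 0.0]
force: [-1.3, -0.8, -0.7]
finger_gap: 0.379
gripper_force: 0.8
```

Call:
play_rows:
  rows:
    - [[0,0,0],[0,1,0],0.62]
    - [[0,0,0],[0,0,0],0.62]

```text
t: 8.85
tcp_pos: [0.6264, -0.0358, 0.0233]
tool_rot: [0.662, 0.749, 0.0, 0.0]
force: [-2.7, 0.4, -1.2]
finger_gap: 0.379
gripper_force: 0.9
```

Call:
play_rows:
  rows:
    - [[0,0,0],[0,1,0],0.62]
    - [[0,0,0],[0,0,0],0.62]

```text
t: 9.02
tcp_pos: [0.6273, -0.0357, 0.0233]
tool_rot: [0.662, 0.749, 0.0, 0.0]
force: [-1.4, 0.9, -0.9]
finger_gap: 0.379
gripper_force: 1.0
```

Call:
play_rows:
  rows:
    - [[0,0,0],[0,1,0],0.62]
    - [[0,0,0],[0,0,0],0.62]

```text
t: 9.18
tcp_pos: [0.6284, -0.0356, 0.0233]
tool_rot: [0.662, 0.749, 0.0, 0.0]
force: [-1.4, -0.4, -1.6]
finger_gap: 0.38
gripper_force: 1.1
```

Call:
play_rows:
  rows:
    - [[0,0,0],[0,0.5,0],0.62]
    - [[0,0,0],[0,0,0],0.62]

```text
t: 9.35
tcp_pos: [0.6287, -0.0355, 0.0233]
tool_rot: [0.662, 0.749, 0.0, 0.0]
force: [-2.0, -0.7, 0.4]
finger_gap: 0.383
gripper_force: 1.2
```

```bash
python3 -c "
from h import *
toolplan([.6215,-.0363,.0286],np.radians(7.1))
p,dd=snapshot('side'); cv2.imwrite('pics/side4.png',cv2.resize(p[150:280,220:360,::-1],None,fx=5,fy=5,interpolation=cv2.INTER_CUBIC))"
```

```text
tcp [ 0.6287 -0.0355  0.0233] t 9.35 F [-2.  -0.7  0.4] gap 0.383 q6 -0.36
tool z [ 2.e-04 -0.e+00 -1.e+00] tool y yaw 7.09 turn about tool z (deg) -0.01
shift now-axes mm [ 0.1 -7.2 -5.3]
shift after-turn mm [ 0.1 -7.2 -5.3]
```

View pics/side4.png

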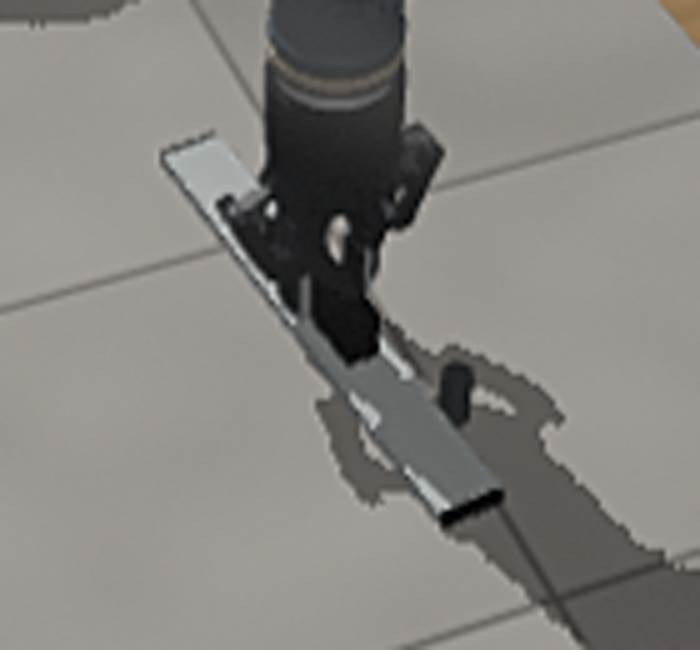

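The bar's front edge is now at or very near pin_a, at (457,400) in the crop. There's no clear force rise yet, so I'll keep pushing in small steps.

Call:
play_rows:
  rows:
    - [[0,0,0],[0,1,0],0.62]
    - [[0,0,0],[0,0,0],0.62]

```text
t: 9.57
tcp_pos: [0.6296, -0.0354, 0.0233]
tool_rot: [0.662, 0.749, 0.0, -0.0]
force: [-3.2, -1.0, -0.6]
finger_gap: 0.381
gripper_force: 1.2
```

Call:
play_rows:
  rows:
    - [[0,0,0],[0,1,0],0.62]
    - [[0,0,0],[0,0,0],0.62]

```text
t: 9.73
tcp_pos: [0.6297, -0.0353, 0.0234]
tool_rot: [0.662, 0.75, -0.001, -0.001]
force: [-4.7, -1.0, 2.4]
finger_gap: 0.381
gripper_force: 2.4
```

```bash
python3 -c "
from h import *
F=[]
for i in range(1): snapshot('side')
s=sense(); print(s['tcp_pos'],s['force'],s['gripper_force'],s['ft_torque'])"
```

```text
[ 0.62971718 -0.03525446  0.02333473] [-5.09732687 -1.89842464  2.73944766] 2.5557976216077805 [-0.18333089  0.77828148 -0.01145765]
```

Call:
play_rows:
  rows:
    - [[0,0,0],[0,1,0],0.62]
    - [[0,0,0],[0,0,0],0.62]
    - [[0,0,0],[0,0,0],0.62]

```text
t: 10.03
tcp_pos: [0.6299, -0.0352, 0.0234]
tool_rot: [0.662, 0.75, -0.001, -0.001]
force: [-5.7, -2.1, 3.9]
finger_gap: 0.379
gripper_force: 3.3
```

Call:
play_rows:
  rows:
    - [[0,0,0],[0,0.5,0],0.62]
    - [[0,0,0],[0,0,0],0.62]
    - [[0,0,0],[0,0,0],0.62]

```text
t: 10.28
tcp_pos: [0.6299, -0.0352, 0.0234]
tool_rot: [0.662, 0.75, -0.002, -0.002]
force: [-7.2, -2.3, 4.9]
finger_gap: 0.382
gripper_force: 3.8
```

Contact is firm: 7 N with no movement, more than pivoting about a single pin would take. Now I'll back off, lift and retreat.

Call:
play_rows:
  rows:
    - [[0,0,0],[0,-2,0],0.62]
    - [[0,0,0],[0,-2,0],0.62]
    - [[0,0,0],[0,-2,0],0.62]
    - [[0,0,0],[0,-1.5,0],0.62]
    - [[0,0,0],[0,0,0],0.55]
    - [[0,0,0],[0,0,0],0.55]

```text
t: 10.78
tcp_pos: [0.6252, -0.036, 0.0235]
tool_rot: [0.662, 0.749, 0.0, 0.001]
force: [0.4, -0.5, 0.7]
finger_gap: 0.451
gripper_force: 0.0
```

Call:
play_rows:
  rows:
    - [[0,0,0],[0,0,-5],0.5]
    - [[0,0,0],[0,0,-10],0.5]
    - [[0,0,0],[0,0,-20],0.5]
    - [[0,0,0],[0,0,-30],0.5]
    - [[0,0,0],[0,0,-35],0.5]
    - [[0,0,0],[0,0,-35],0.5]
    - [[0,0,0],[0,0,-35],0.5]
    - [[0,0,0],[0,-30,-10],0.5]
    - [[0,0,0],[0,-38,0],0.5]
    - [[0,0,0],[0,-38,0],0.5]
    - [[0,0,0],[0,-38,0],0.5]
    - [[0,0,0],[0,-38,0],0.5]

```text
t: 11.78
tcp_pos: [0.4425, -0.0584, 0.2044]
tool_rot: [0.662, 0.75, 0.0, 0.001]
force: [-0.2, -1.3, 1.1]
finger_gap: 0.501
gripper_force: 0.0
```

Call:
play_rows:
  rows:
    - [[0,0,0],[38,0,0],0.5]
    - [[0,0,0],[38,0,0],0.5]
    - [[0,0,0],[38,0,0],0.5]
    - [[0,0,0],[38,0,0],0.5]
    - [[0,0,0],[38,0,0],0.5]
    - [[0,0,0],[38,0,0],0.5]
    - [[0,0,0],[38,0,0],0.5]
    - [[0,0,0],[38,0,0],0.5]
    - [[0,0,0],[0,0,0],0.5]
    - [[0,0,0],[0,0,0],0.5]

```text
t: 12.62
tcp_pos: [0.4061, 0.245, 0.2041]
tool_rot: [0.66, 0.751, 0.001, 0.001]
force: [-0.1, -0.2, 0.2]
finger_gap: 0.5
gripper_force: 0.0
```

```bash
python3 -c "
from h import *
s=sense(); print(s['t'],s['tcp_pos'],s['force'])
ims=[]
for n,(a,b,c,d) in dict(side=(150,280,220,360),top=(135,225,200,320)).items():
  p,dd=snapshot(n); np.savez(n+'5.npz',p=p,d=dd); ims.append(cv2.resize(p[a:b,c:d,::-1],(400,int(400*(b-a)/(d-c))),interpolation=cv2.INTER_CUBIC))
h=max(i.shape[0] for i in ims); cv2.imwrite('pics/fin.png',np.hstack([cv2.copyMakeBorder(i,0,h-i.shape[0],0,0,0) for i in ims]))"
```

```text
12.6167 [0.40607328 0.24504826 0.20414833] [-0.10283466 -0.18943405  0.15721673]
```

View pics/fin.png

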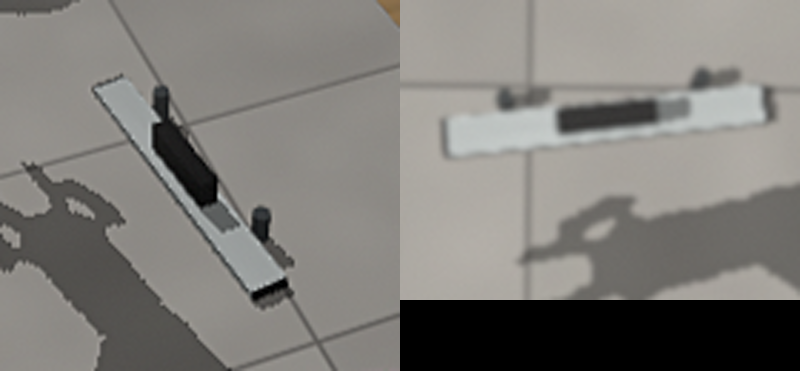

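Both views show the bar's front edge against both pins, at (162,105) and (261,222) in the side view and (507,100) and (703,78) in the top view. The rib is midway between them. One quick numeric check before handing in.

Run:
```python
from h import *
for n in("top","side"):
    z=np.load(n+"5.npz"); p=z['p'].astype(int); d=z['d']
    vv,uu=np.mgrid[0:384,0:512]; P=pts(n,np.c_[uu.ravel(),vv.ravel()],d.ravel()).reshape(384,512,3)
    box=(P[...,0]>.56)&(P[...,0]<.7)&(abs(P[...,1]+.033)<.2)
    m=box&(p.min(2)>165)&(P[...,2]>.004)&(P[...,2]<.022)
    w=ray(n,np.argwhere(m)[:,::-1],.012)[:,:2].astype(np.float32)
    r=cv2.minAreaRect(w); print(n,'bar',np.round(r[0],4),np.round(r[1],3),round(r[2],2))
    a=np.radians(r[2] if r[2]<45 else r[2]-90); e=np.array([np.cos(a),np.sin(a)])
    k=box&(P[...,2]>.022)&(P[...,2]<.05)&(p.max(2)<110)
    c,l,s,ce=cv2.connectedComponentsWithStats(k.astype(np.uint8))
    for i in range(1,c):
        if 8<s[i,4]<100:
            q=P[l==i][:,:2]; b=(q.max(0)+q.min(0))/2; v=b-r[0]; print('  pin',b.round(4),'across',(v@e).round(4),'along',(v@[-e[1],e[0]]).round(4))
```

```text
top bar [ 0.6222 -0.0369] [0.039 0.314] 6.91
  pin [ 0.6612 -0.1295] across 0.0275 along -0.0966
  pin [0.6382 0.0624] across 0.0278 along 0.0967
side bar [ 0.6251 -0.0415] [0.036 0.306] 6.94
  pin [0.6396 0.0619] across 0.0269 along 0.1009
  pin [ 0.6638 -0.1329] across 0.0274 along -0.0954
```

Both pins sit the same distance from the bar's centreline, to within 0.5 mm in each view, and about 97 mm either side of its centre. So the edge touches both; handing in.

```bash
python3 -c "
from station import *
print(sign_off())"
```

```text
the job is handed in; nothing more can be done
None
```

The straightedge lies flat with its long edge against both pins, each about 97 mm from its centre; the arm is clear, the pot, bowl and pepper pot were not approached, and the job was handed in at about 13 s.

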